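# Set the leak-test pressure and hold the dead-man test lever

### The job

Leak-test the brass cartridge screwed into the test stand. First wind the regulator's T-shaped key clockwise, in as many part turns as you need, until the gauge needle stands between the two long marks at the top of the dial, and let go of the key. Then press the sprung test lever down with the fingers until it lies level, not on down to its stop, which dumps the pressure, and finish while still holding it level there; leave the two spare cartridges and the loose aerator beside the stand where they are.

Things in the scene. Friction and masses are not known exactly. Their poses are not given: they have to be found in the camera images.
- test_stand: Bench leak-test stand, fixed: grey base plate 180 x 280 x 12 mm. Origin: centre of its underside; x away from the operator, y to his left, z up. On it (x, y mm, top z): regulator with T key (10, 85), z 136; gauge (56, -12), z 121; brass cartridge under test (58, -78), z 117; lever valve (0, -95), block 46 x 40, cheek plates to z 97, lever toward -x.
- regulator_key (a joint): Turn of the T key about its upright axis, rad, 0 to 9; clockwise from above is positive and winds up the regulator's spring. Starts at 0.2 to 1.2. Stiff (0.12 N m at 0, 0.18 N m at 4.5) but stays where it is left. The needle turns 0.5236 rad per rad of the key: straight up at 4.5, at the two long marks at 4.05 and 4.95. At 0 the bar lies along the stand's x axis.
- key_grip (a point): Centre of the key's steel T bar (two flat rounded wings): 46 mm long (point x), 9 mm thick (y), 24 mm high (z, up), 124 mm above the bench. Below this point: a 19 mm wide collar from 12 to 17 mm, a 12 mm stem, the regulator's bonnet from 29 mm (24 mm wide, 39 mm wide from 34 mm). Nothing else as high stands within 80 mm.
- gauge_needle (a joint): Angle of the needle on the 80 mm dial, which faces the operator and leans back: rad, clockwise from zero at 7:30 o'clock; 2.356 is straight up (12 o'clock). The two long marks stand at 2.12 and 2.59 (13.5 degrees either side of 12).
- test_lever (a joint): Travel of the spring-return test lever, rad: 0 at rest, sloping 20 degrees (0.35 rad) up toward the operator; level at 0.35; 0.70 on its lower stop, where it dumps the pressure. Springs back to 0 when let go. At the pad it takes about 5 N to start it, 9 N to hold it level, 13 N at the stop.
- pad_top (a point): Centre of the top face of the black palm pad (46 mm along the lever, 30 mm wide, 12 mm thick) at the free end of the test lever, 105 mm from the pivot; the face lies 9 mm above the pivot line, so it is 97 mm above the bench when the lever is level and about 133 mm above it at rest.
- waiting_cartridge_a: Spare brass cartridge, 27 mm across and 59 mm high, standing upright on the bench to the left of the stand. Origin at the centre of its foot.
- waiting_cartridge_b: A second spare brass cartridge, 27 mm across and 59 mm high, standing upright beyond the first. Origin at the centre of its foot.
- loose_aerator: Round chromed tap aerator, 27 mm across and 18 mm high, on the bench to the right of the stand. Origin at the centre of its underside.
- lever_pivot (a point): Pivot of the flat steel test lever (16 mm wide), at (12, -95, 88) mm in the stand's frame. The point turns with the lever: x points back along the lever away from its pad, y along the pivot pin, z up out of the pad.

How it is judged:
On the way, in this order (a step that is already met when the one before it is completed fails the run):
1. the regulator key is wound until the needle stands between the two long marks, with the lever up and the key let go (value of joint regulator_key between 4.03 and 4.97 rad and contact force between the fingers and test_stand below 0.5 N and value of joint test_lever below 0.1 rad), for 0.2 s.
2. the fingers hold the test lever level (value of joint test_lever between 0.25 and 0.45 rad and contact force between the fingers and test_lever above 3 N), for 0.5 s.
At the end, for the whole second after the job is handed in: The needle stands between the two long marks (key at 4.03 to 4.97 rad) and the fingers still hold the test lever level (0.25 to 0.45 rad, within about 6 degrees of level) with more than 3 N; the spare cartridges and the loose aerator stand within 30 mm of where they were (all of step 2 and value of joint regulator_key between 4.03 and 4.97 rad and distance of each of waiting_cartridge_a, waiting_cartridge_b, loose_aerator from where it was at the start of the episode below 0.03 m); the arm keeps its last pose, push and grip.
It fails at once if the test lever is pushed down to its stop and dumps the pressure (value of joint test_lever above 0.62 rad).
It fails at once if a spare cartridge or the loose aerator is knocked away (distance of any of waiting_cartridge_a, waiting_cartridge_b, loose_aerator from where it was at the start of the episode above 0.03 m).
It also fails if it takes over 61 s, if anything falls off the work surface, if the arm or the gripper's body presses on something with over 40 N, if the wrist force passes 120 N, or if a joint passes its speed limit or range.

### The arm

A 6-joint arm with a two-finger parallel gripper is mounted at the origin on a cart in front of the work surface, level with it; the furniture and walls round the work are solid. World frame = base frame: x ahead of the robot, y to its left, z up, the work surface at z = 0. Lengths are in m, angles in rad, forces in N, time in s.
With the tool pointing down it reaches from about 0.4 to 0.825 m from the base axis. Payload 7 kg.
Tool frame: the origin (TCP) lies midway between the tips of the shut fingers; the grasp point (between the pads) lies arm.hold_point_z behind it (arm.hold_point_z is the distance from the TCP to the grasp point, in m); z points along the fingers, y is the line along which they close (so a half turn about z gives the same grasp; the last joint's range is limited). The gripper opens to 88 mm and grips with 3 to 60 N. Pads are 19 mm wide; open, the fingers measure 130 mm over their backs; the gripper's body (78 mm by 193 mm) begins 47 mm behind the grasp point.
Start: joints at [-1.015, 0.359, 0.012, 0, -1.224, -0.288], TCP at [0.179, -0.651, 0.227] pointing down, gripper open.
Joint ranges: [-3.07, 3.07], [-1.43, 2.12], [-1.02, 1.25], [-3.03, 1.67], [-3.05, -0], [-3.03, 3.03]. Speed limits (rad/s): [2.39, 2.39, 3.01, 3.14, 3.14, 3.14].

### API

Orientations are given as [roll, pitch, yaw] about the fixed x, y, z axes, in that order (R = Rz(yaw) Ry(pitch) Rx(roll)).
In Python, from station import arm gives the robot as it stands.
- The arm moves only by the shell command python3 -m crank 'ROWS' [OPENING] [FORCE]. ROWS is JSON, a list that holds one entry, the list of rows, each a list of 4 numbers: the shift along the tool's x, y, z in units of 25 mm (1.0 is 25 mm), then the turn about the tool's z in units of 5 degrees (1.0 is 5 degrees). A call has 1 to 12 rows; each row is the pose to reach, as a shift and turn from the pose commanded when the call began, along the tool's axes at that moment; what a row does not reach only later rows make up. A row lasts 1/8 s, in which the tool goes at most 62.5 mm and 10.7 degrees, less where a joint would pass 70% of its speed; a pose out of reach is approached as far as the arm can. A call with a gripper value outside its range is refused whole. OPENING is the closure, from 0 (fully open) to 1 (shut), set as the call begins (- or left out, the last holds). The fingers move at their own pace and stop on an object; FORCE is the grip in N (left out, the last holds). Time passes only in rows, so rows that repeat a pose let the fingers close. It gives the time, the measured TCP pose, the force, the opening and the grip force at its end, in the units of the state.
- arm.get_state(): the state, without advancing time (a new reading comes with each control period).
- arm.grab_frame(name): name is "side" or "top" or "wrist"; returns (picture, depth): 480x640x3 uint8, red, green, blue; 480x640 float32, m along the optical axis (not along the pixel's ray), 0 where there is no reading.
- arm.get_calibration(name): a dict with "mtx" (3x3 intrinsics, pixels), "R" (3x3) and "t" (3): a world point X has camera coordinates R X + t; the wrist camera has in their place "mount" (4x4, takes a point from camera to tool coordinates, whose origin is the TCP and whose axes are the flange's). Camera axes: x right, y down, z forward; pixel columns grow to the right and rows downward; lengths in m; the calibration is good to about 2 mm. The wrist camera is an equidistant fisheye: a pixel r from the principal point sees the ray r / f radians off the axis. A picture is of the moment at which its call begins: read the wrist's pose just before it. get_calibration takes no time and is no camera call.
- arm.job_done(): hands the job in; it is judged then, once.
Trained networks look in the newest picture that a camera, given by its name, has taken for a name from the list of things; names that differ only in an ending like _2 or _b are one class to them, and where a whole thing is asked for, a point or a joint stands for the part that bears it (a point fixed in the world has none). Each returns a list of dicts, best first, with "score" (0 to 1); they miss things now and then, are a little off and sometimes report something else, mostly with a low value. They report only what shows in the picture. A call takes as long as a camera call.
- arm.recognise(thing, camera): "extent" ([left, top, width, height] in pixels, round what is visible of it).
- arm.trace(thing, camera): "mask" (480x640 bool, what is visible of it) and "extent" ([left, top, width, height] in pixels, round what is visible of it).
The state is a dict: "t": time; "q": joint angles; "qd": joint speeds; "joint_efforts": joint torques, N m; "eef_pos": TCP position; "ee_rot": TCP orientation; "force": force on the tool from outside, world axes, zero at the start; "moment": the same for the moment, N m; "width": finger opening in m; "gripper_force": force on a finger pad.
Only numpy, scipy, OpenCV 4.12 (cv2) and the standard library are available. Lean on these libraries where they do the work, as an engineer would, in place of code of your own. Each camera call takes 0.05 s, during which the arm holds its last target. There are 200 camera calls.

## Working session

There is one attempt and no reset: what is moved stays moved. The work goes in short steps, Python scripts to look and compute and a shell command to move; the robot and the scene stay as the last step left them, time stands still between calls to the robot, and variables do not carry over. Pictures are saved under pics/ and viewed, at most 10 in all, crops included, and the job is handed in when it is done.

```bash
ls; mkdir -p pics; python3 - <<'E'
from station import arm
import cv2,numpy as np
s=arm.get_state();print({k:np.round(v,3).tolist() for k,v in s.items()},arm.hold_point_z)
fr=[]
for n in("side","top"):
    p,d=arm.grab_frame(n);fr.append(p);np.save(f"pics/{n}_d.npy",d)
    c=arm.get_calibration(n);print(n,{k:np.round(v,3).tolist() for k,v in c.items()})
    cv2.imwrite(f"pics/{n}0.png",p[:,:,::-1])
    for th in("test_stand","key_grip","pad_top","regulator_key","gauge_needle","test_lever","waiting_cartridge_a","loose_aerator"):
        for r in arm.recognise(th,n)[:2]:print(n,th,np.round(r["extent"]).tolist(),round(r["score"],2))
print(np.round(arm.get_calibration("wrist")["mount"],3).tolist(), arm.get_calibration("wrist")["mtx"])
E
```

```text
pics
{'t': 0.0, 'q': [-1.015, 0.359, 0.011, -0.0, -1.224, -0.288], 'qd': [-0.002, 0.002, -0.001, 0.001, -0.001, 0.0], 'joint_efforts': [-0.002, -58.273, 29.304, 6.997, 0.007, -0.0], 'eef_pos': [0.178, -0.65, 0.226], 'ee_rot': [3.14, -0.0, -2.874], 'force': [-0.34, 0.277, -0.572], 'moment': [0.027, -0.002, 0.039], 'gripper_force': 0.0, 'width': 0.088} 0.0188
side {'mtx': [[517.302, 0.0, 318.942], [0.0, 517.302, 235.315], [0.0, 0.0, 1.0]], 'R': [[-0.999, -0.046, 0.013], [-0.037, 0.572, -0.819], [0.03, -0.819, -0.573]], 't': [0.56, 0.171, 0.952]}
side test_stand [275.0, 195.0, 102.0, 132.0] 0.73
side key_grip [313.0, 247.0, 12.0, 26.0] 0.64
side pad_top [315.0, 195.0, 64.0, 26.0] 0.61
side regulator_key [316.0, 198.0, 63.0, 22.0] 0.65
side regulator_key [313.0, 247.0, 11.0, 25.0] 0.56
side test_lever [317.0, 197.0, 60.0, 21.0] 0.85
side test_lever [274.0, 198.0, 103.0, 131.0] 0.41
side waiting_cartridge_a [258.0, 366.0, 16.0, 33.0] 0.87
side waiting_cartridge_a [320.0, 366.0, 14.0, 33.0] 0.85
side loose_aerator [355.0, 196.0, 7.0, 10.0] 0.38
top {'mtx': [[503.334, 0.0, 311.463], [0.0, 503.334, 242.284], [0.0, 0.0, 1.0]], 'R': [[0.024, -1.0, -0.02], [-0.998, -0.023, -0.058], [0.058, 0.021, -0.998]], 't': [-0.121, 0.562, 1.116]}
top test_stand [252.0, 196.0, 123.0, 100.0] 0.95
top key_grip [261.0, 233.0, 20.0, 11.0] 0.62
top pad_top [353.0, 236.0, 12.0, 59.0] 0.92
top regulator_key [258.0, 235.0, 24.0, 8.0] 0.64
top regulator_key [349.0, 234.0, 19.0, 61.0] 0.38
top test_lever [348.0, 233.0, 16.0, 66.0] 0.89
top waiting_cartridge_a [180.0, 201.0, 9.0, 14.0] 0.54
top waiting_cartridge_a [182.0, 243.0, 14.0, 13.0] 0.41
top loose_aerator [440.0, 278.0, 13.0, 10.0] 0.7
[[0.0, -0.963, -0.269, 0.073], [1.0, 0.0, 0.001, -0.0], [-0.001, -0.269, 0.963, -0.159], [0.0, 0.0, 0.0, 1.0]] [[371.64829954   0.         323.95056878]
 [  0.         371.64829954 240.36130523]
 [  0.           0.           1.        ]]
```

```bash
cat > h.py <<'E'
from station import arm
import numpy as np, cv2
def ray_z(n,u,v,z):
    c=arm.get_calibration(n);K=np.array(c["mtx"]);R=np.array(c["R"]);t=np.array(c["t"])
    o=-R.T@t;d=R.T@np.linalg.inv(K)@[u,v,1];return o+d*(z-o[2])/d[2]
def cloud(n,d):
    c=arm.get_calibration(n);K=np.array(c["mtx"]);R=np.array(c["R"]);t=np.array(c["t"])
    v,u=np.mgrid[:480,:640];P=np.stack([(u-K[0,2])/K[0,0]*d,(v-K[1,2])/K[1,1]*d,d],-1)
    return (P-t)@R
E
python3 - <<'E'
from h import *
p=cv2.imread("pics/top0.png")[180:320,160:460]
q=cv2.imread("pics/side0.png")[180:410,240:400]
a=cv2.resize(p,(780,364),interpolation=cv2.INTER_CUBIC);cv2.imwrite("pics/topc.png",a)
cv2.imwrite("pics/sidec.png",cv2.resize(q,None,fx=2.6,fy=2.6,interpolation=cv2.INTER_CUBIC))
d=np.load("pics/top_d.npy");P=cloud("top",d);ok=d>0
for n,(l,t,w,h),z0,z1 in(("key",(250,222,45,34),.115,.15),("pad",(345,230,25,70),.08,.16)):
    m=np.zeros(d.shape,bool);m[t:t+h,l:l+w]=1;X=P[m&ok&(P[...,2]>z0)&(P[...,2]<z1)]
    (c,sz,an)=cv2.minAreaRect(X[:,:2].astype(np.float32)*1000);print(n,len(X),X.mean(0).round(4),X[:,2].max(),c,sz,an)
m=np.zeros(d.shape,bool);m[180:310,240:390]=1
X=P[m&ok&(P[...,2]>.006)&(P[...,2]<.018)];print("base",len(X),cv2.minAreaRect(X[:,:2].astype(np.float32)*1000))
E
```

```text
key 119 [ 0.5647 -0.0228  0.1316] 0.13968765836066585 (564.8175048828125, -21.819726943969727) (16.142662048339844, 45.3744010925293) 34.156734466552734
pad 694 [ 0.5115 -0.2033  0.1171] 0.14284620589369532 (517.8759155273438, -202.9801788330078) (126.966796875, 31.48868751525879) 1.4444743394851685
base 7146 ((559.93701171875, -116.52468872070312), (288.40106201171875, 336.8437805175781), 1.722196102142334)
```

View pics/topc.png

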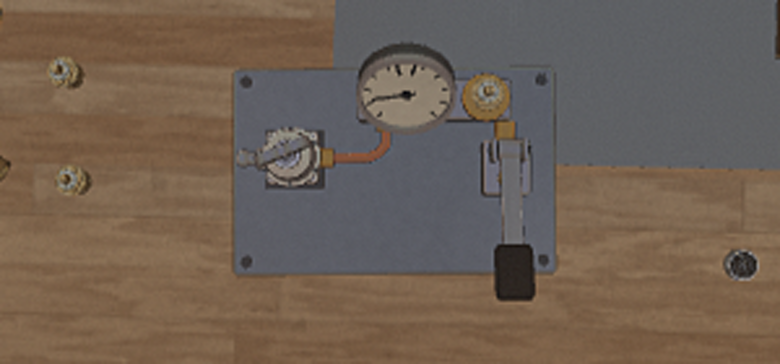

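View pics/sidec.png

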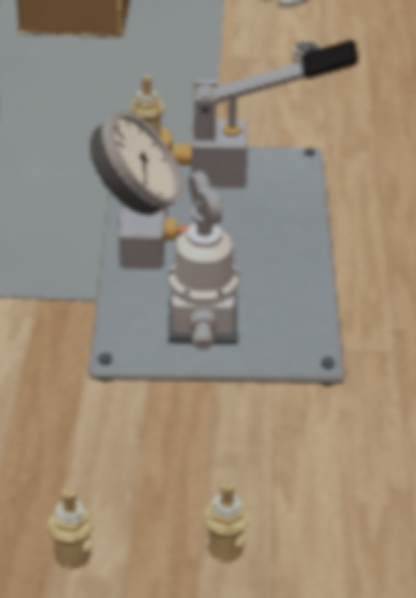

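```bash
cat >> h.py <<'E'
from scipy.spatial.transform import Rotation as Ro
def go(target,yaw=None):
    s=arm.get_state();R=Ro.from_euler("xyz",s["ee_rot"]).as_matrix()
    d=R.T@(np.array(target)-s["eef_pos"])/.025
    print("shift",d.round(2),"turn(cw+)",None if yaw is None else round(-np.degrees(yaw-s["ee_rot"][2])/5,2),"pose",s["eef_pos"].round(4),s["ee_rot"].round(3),"t",s["t"])
E
python3 - <<'E'
from h import *
b=ray_z("top",311.7,245.6,.012);y=.025;R=Ro.from_euler("z",y).as_matrix()
print(b);f=lambda *p:b*[1,1,0]+R@np.array(p)
for n,p in(("key",(.010,.085,.124)),("pad",(-.093,-.095,.097)),("piv",(.012,-.095,.088))):print(n,f(*p).round(4))
k=ray_z("top",160+287/2.6,180+152.5/2.6,.136);print("key px",k)
e=[ray_z("top",160+u/2.6,180+v/2.6,.136) for u,v in((262,163),(312,142))];print(e,np.arctan2(*(e[1]-e[0])[[1,0]]))
go([k[0],k[1],.2],-1.165)
E
```

```text
[ 0.55722662 -0.10872555  0.012     ]
key [ 0.5651 -0.0235  0.124 ]
pad [ 0.4666 -0.206   0.097 ]
piv [ 0.5716 -0.2034  0.088 ]
key px [ 0.56295417 -0.02789914  0.136     ]
[array([ 0.55438329, -0.00878098,  0.136     ]), array([ 0.5715266 , -0.04702073,  0.136     ])] -1.1493477067220206
shift [-21.42  19.96   1.06] turn(cw+) -19.58 pose [ 0.1786 -0.6509  0.2266] [-3.142  0.    -2.874] t 0.9
```

```bash
python3 -m crank '[[[-2,1.8,0,-1.8],[-4,3.6,0,-3.6],[-6,5.5,0,-5.5],[-8,7.4,0,-7.4],[-10,9.2,0,-9.2],[-12,11,0,-11],[-14,12.9,0,-12.9],[-16,14.8,0,-14.8],[-18,16.7,0,-16.7],[-20,18.5,0,-18.5],[-21.4,20,0.5,-19.6],[-21.4,20,1,-19.6]]]' 0; python3 - <<'E'
from h import *
s=arm.get_state();print(s["q"].round(3));go([.564,-.024,.2],-1.165)
p,d=arm.grab_frame("wrist");np.save("pics/w_d.npy",d);np.save("pics/w_pose.npy",np.r_[s["eef_pos"],s["ee_rot"]])
cv2.imwrite("pics/w1.png",p[:,:,::-1])
for r in arm.recognise("key_grip","wrist")[:2]:print(r)
E
```

```text
t: 2.4
eef_pos: [0.5639, -0.0246, 0.2023]
ee_rot: [-3.139, -0.001, -1.16]
force: [0.6, -0.3, -0.7]
width: 0.0876
gripper_force: 0.0
[ 0.303  0.194 -0.273  0.    -1.101  0.107]
shift [-0.02 -0.01  0.09] turn(cw+) 0.05 pose [ 0.5639 -0.0246  0.2023] [-3.139e+00 -1.000e-03 -1.160e+00] t 2.4
{'extent': [308.2, 219.4, 26.9, 67.9], 'score': 0.87}
{'extent': [394.5, 4.3, 179.3, 96.5], 'score': 0.43}
```

View pics/w1.png

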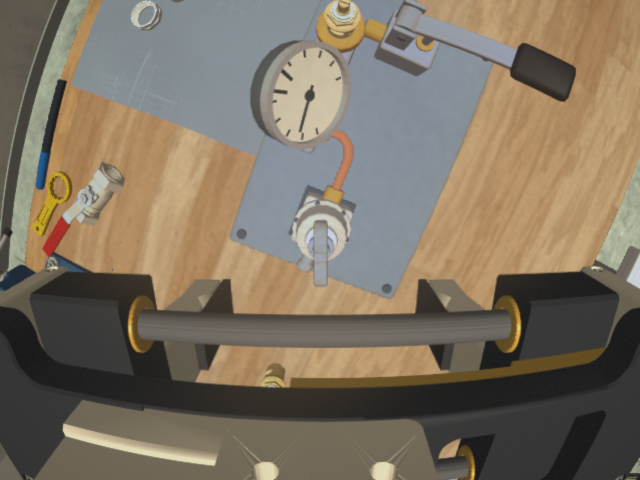

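```bash
python3 - <<'E'
from h import *
d=np.load("pics/w_d.npy");w=np.load("pics/w_pose.npy");c=arm.get_calibration("wrist");K=np.array(c["mtx"]);M=np.array(c["mount"])
v,u=np.mgrid[:480,:640];x=(u-K[0,2])/K[0,0];y=(v-K[1,2])/K[1,1];r=np.hypot(x,y)+1e-9;s=np.tan(np.minimum(r,1.5))/r
C=np.stack([x*s*d,y*s*d,d],-1);T=C@M[:3,:3].T+M[:3,3];W=T@Ro.from_euler("xyz",w[3:]).as_matrix().T+w[:3]
m=np.zeros(d.shape,bool);m[205:300,295:350]=1;m&=(d>0)&(W[...,2]>.118)&(W[...,2]<.15)
X=T[m];print(len(X),W[m].mean(0),np.percentile(W[m][:,2],[5,50,95]));print("tool xy mm",cv2.minAreaRect(X[:,:2].astype(np.float32)*1000),X[:,:2].min(0),X[:,:2].max(0))
g=(W[...,2]>.131)&m;X=T[g];print(len(X),cv2.minAreaRect(X[:,:2].astype(np.float32)*1000),"world centre",W[g].mean(0))
E
```

```text
1002 [ 0.56639497 -0.02417581  0.13374547] [0.12770825 0.13454492 0.13667066]
tool xy mm ((-1.9099349975585938, -2.0941171646118164), (11.504621505737305, 44.65895080566406), 89.40512084960938) [-0.02422331 -0.00786044] [0.02040445 0.00366202]
894 ((-2.037006378173828, -2.4537997245788574), (9.288069725036621, 42.80051040649414), 89.84320831298828) world centre [ 0.56590642 -0.02301003  0.13451546]
```

```bash
python3 -m crank '[[[-0.08,-0.09,1.2,0],[-0.08,-0.09,2.4,0],[-0.08,-0.09,3.1,0],[-0.08,-0.09,3.45,0],[-0.08,-0.09,3.45,0]]]' 0; python3 -m crank '[[[0,0,0,0],[0,0,0,0],[0,0,0,0],[0,0,0,0],[0,0,0,0],[0,0,0,0],[0,0,0,0],[0,0,0,0]]]' 1 45
```

```text
t: 3.12
eef_pos: [0.5634, -0.0248, 0.1153]
ee_rot: [3.141, -0.0, -1.164]
force: [0.9, -0.9, 1.2]
width: 0.088
gripper_force: 0.0
t: 4.12
eef_pos: [0.5651, -0.0238, 0.1156]
ee_rot: [-3.138, -0.0, -1.163]
force: [10.6, 5.0, -8.8]
width: 0.0131
gripper_force: 5.7
```

```bash
python3 -m crank '[[[0,0,0,0],[0,0,0,0],[0,0,0,0]]]'
```

```text
t: 4.5
eef_pos: [0.5661, -0.0233, 0.1156]
ee_rot: [-3.137, -0.001, -1.163]
force: [7.3, 2.5, -6.4]
width: 0.0093
gripper_force: 45.0
```

```bash
python3 -m crank '[[[0,-0.1,0,0],[0,-0.1,0,1.5],[0,-0.1,0,3.2],[0,-0.1,0,4.9],[0,-0.1,0,6.6],[0,-0.1,0,8.3],[0,-0.1,0,10],[0,-0.1,0,11.7],[0,-0.1,0,13.4],[0,-0.1,0,15.1],[0,-0.1,0,16.8],[0,-0.1,0,18.5]]]'; python3 -m crank '[[[0,0,0,0.5],[0,0,0,0.5]]]'; python3 -c "
from station import arm
s=arm.get_state();print(s['q'],s['moment'],s['gripper_force'])"
```

```text
t: 6.0
eef_pos: [0.5637, -0.0223, 0.1154]
ee_rot: [3.139, -0.003, -2.783]
force: [-10.6, 10.5, 9.4]
width: 0.0096
gripper_force: 45.0
t: 6.25
eef_pos: [0.5636, -0.0221, 0.1154]
ee_rot: [3.139, -0.003, -2.822]
force: [-9.0, 9.9, 8.7]
width: 0.0094
gripper_force: 45.0
[ 0.30585367  0.27829637 -0.37928045 -0.00323165 -0.91589327 -1.55524495] [3.91724275 3.51022829 0.12884   ] 45.00183986965567
```

Open, turn back 180°, re-grip.

```bash
python3 -m crank '[[[0,0,0,0],[0,0,0,0],[0,0,0,0],[0,0,0,0],[0,0,0,0],[0,0,0,0],[0,0,0,0],[0,0,0,0]]]' 0; python3 - <<'E'
from h import *
s=arm.get_state();p,d=arm.grab_frame("wrist");cv2.imwrite("pics/w2.png",p[:,:,::-1]);print(s["eef_pos"],s["ee_rot"])
E
```

```text
t: 7.25
eef_pos: [0.5658, -0.0235, 0.1153]
ee_rot: [-3.142, 0.0, -2.821]
force: [0.2, 0.4, 0.0]
width: 0.0837
gripper_force: 0.0
[ 0.56578485 -0.02347075  0.11533155] [-3.14158078e+00  2.19616629e-05 -2.82141270e+00]
```

View pics/w2.png

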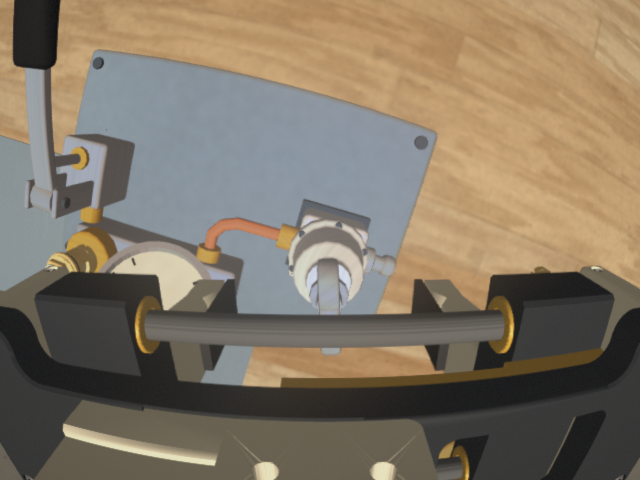

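```bash
python3 -m crank '[[[0.03,0.04,0,-1.8],[0.03,0.04,0,-3.6],[0.03,0.04,0,-5.4],[0.03,0.04,0,-7.2],[0.03,0.04,0,-9],[0.03,0.04,0,-10.8],[0.03,0.04,0,-12.6],[0.03,0.04,0,-14.4],[0.03,0.04,0,-16.2],[0.03,0.04,0,-18]]]' && python3 -m crank '[[[0,0,0,-1.8],[0,0,0,-3.6],[0,0,0,-5.4],[0,0,0,-7.2],[0,0,0,-9],[0,0,0,-10.8],[0,0,0,-12.6],[0,0,0,-14.4],[0,0,0,-16.2],[0,0,0,-18],[0,0,0,-18]]]' && python3 -m crank '[[[0,0,0,0],[0,0,0,0],[0,0,0,0],[0,0,0,0],[0,0,0,0],[0,0,0,0],[0,0,0,0],[0,0,0,0],[0,0,0,0],[0,0,0,0],[0,0,0,0]]]' 1 45
```

```text
t: 8.55
eef_pos: [0.5648, -0.0227, 0.1153]
ee_rot: [-3.142, 0.0, -1.245]
force: [0.3, 0.0, -0.8]
width: 0.0876
gripper_force: 0.0
t: 9.93
eef_pos: [0.5648, -0.0227, 0.1153]
ee_rot: [3.142, -0.0, 0.319]
force: [-0.3, -0.3, -0.9]
width: 0.0878
gripper_force: 0.0
t: 11.3
eef_pos: [0.5645, -0.0218, 0.1153]
ee_rot: [-3.14, -0.0, 0.32]
force: [-2.2, 4.8, 1.1]
width: 0.0094
gripper_force: 45.0
```

```bash
python3 -m crank '[[[0,0,0,1.5],[0,0,0,3.2],[0,0,0,4.9],[0,0,0,6.6],[0,0,0,8.3],[0,0,0,10],[0,0,0,11.7],[0,0,0,13.4],[0,0,0,15.1],[0,0,0,16.8],[0,0,0,18.5],[0,0,0,19]]]' && python3 -m crank '[[[0,0,0,0],[0,0,0,0]]]' && python3 -m crank '[[[0,0,0,0],[0,0,0,0],[0,0,0,0],[0,0,0,0],[0,0,0,0],[0,0,0,0],[0,0,0,0],[0,0,0,0]]]' 0 && python3 -m crank '[[[0,0,-1,0],[0,0,-2,0],[0,0,-3,0],[0,0,-4,0],[0,0,-4,0]]]'; python3 - <<'E'
from h import *
p,d=arm.grab_frame("top");a=cv2.resize(p[190:260,250:350],None,fx=5,fy=5,interpolation=cv2.INTER_CUBIC)
q,d=arm.grab_frame("wrist");cv2.imwrite("pics/w3.png",q[:,:,::-1]);cv2.imwrite("pics/t3.png",a[:,:,::-1])
go([.468,-.206,.18],None)
E
```

```text
t: 12.8
eef_pos: [0.5652, -0.0205, 0.1153]
ee_rot: [-3.14, 0.003, -1.34]
force: [-1.3, 11.3, 0.0]
width: 0.0098
gripper_force: 45.1
t: 13.05
eef_pos: [0.5652, -0.0205, 0.1153]
ee_rot: [-3.14, 0.003, -1.338]
force: [-1.5, 10.9, -0.2]
width: 0.0098
gripper_force: 45.1
t: 14.05
eef_pos: [0.5648, -0.0228, 0.1153]
ee_rot: [-3.142, -0.0, -1.338]
force: [-0.5, -0.4, -0.9]
width: 0.084
gripper_force: 0.0
t: 14.68
eef_pos: [0.5659, -0.0226, 0.2175]
ee_rot: [-3.138, -0.0, -1.338]
force: [0.4, 0.7, -0.3]
width: 0.0877
gripper_force: 0.0
shift [6.24 5.45 1.4 ] turn(cw+) None pose [ 0.5646 -0.0227  0.2151] [-3.141  0.    -1.338] t 14.775
```

View pics/w3.png

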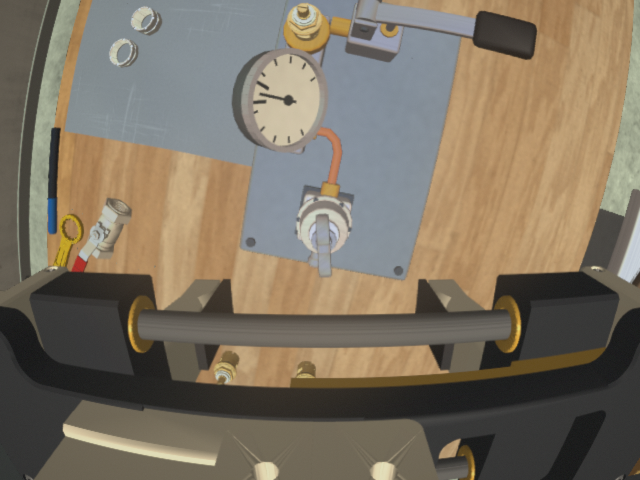

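```bash
python3 -m crank '[[[1.3,1.1,0,0],[2.6,2.2,0,0],[3.9,3.3,0.3,0],[5.2,4.4,0.6,0],[6.24,5.45,1,0],[6.24,5.45,1.2,0],[6.24,5.45,1.2,0],[6.24,5.45,1.2,0]]]' 1 30; python3 - <<'E'
from h import *
print("pad",ray_z("top",160+515/2.6,180+272/2.6,.132))
p,d=arm.grab_frame("side");cv2.imwrite("pics/s4.png",cv2.resize(p[120:300,240:460],None,fx=3.3,fy=3.3,interpolation=cv2.INTER_CUBIC)[:,:,::-1])
p,d=arm.grab_frame("wrist");cv2.imwrite("pics/w4.png",p[:,:,::-1])
go([.468,-.206,.140]);go([.468,-.206,.097])
E
```

```text
t: 15.78
eef_pos: [0.4687, -0.2054, 0.1853]
ee_rot: [3.142, -0.0, -1.337]
force: [0.4, -0.3, -0.4]
width: 0.013
gripper_force: 0.0
pad [ 0.47512427 -0.20581639  0.132     ]
shift [0.02 0.04 1.82] turn(cw+) None pose [ 0.4688 -0.2054  0.1854] [-3.141 -0.    -1.337] t 15.875
shift [0.02 0.04 3.54] turn(cw+) None pose [ 0.4688 -0.2054  0.1854] [-3.141 -0.    -1.337] t 15.875
```

View pics/s4.png

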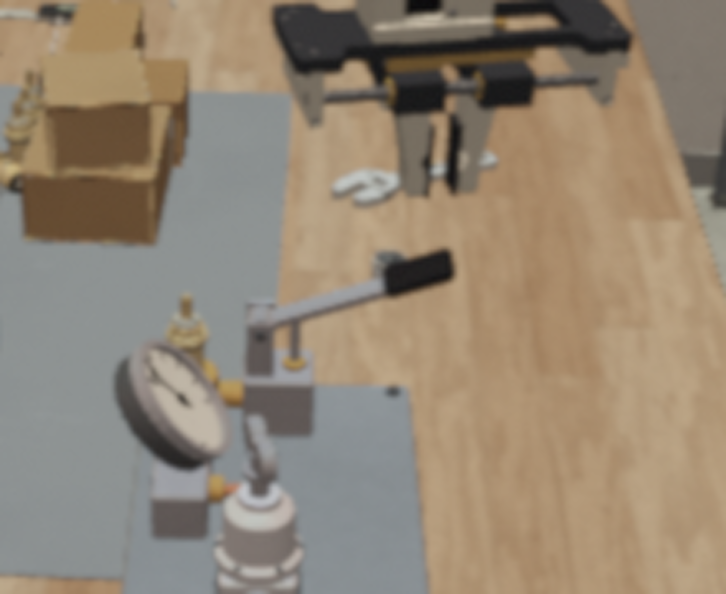

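```bash
python3 -m crank '[[[0,0,0.6,0],[0,0,1.2,0],[0,0,1.6,0],[0,0,1.9,0],[0,0,2.1,0],[0,0,2.3,0],[0,0,2.5,0],[0,0,2.5,0]]]'; python3 -m crank '[[[0,0,0.2,0],[0,0,0.4,0],[0,0,0.6,0],[0,0,0.6,0]]]'
```

```text
t: 16.88
eef_pos: [0.4685, -0.2062, 0.123]
ee_rot: [-3.141, -0.0, -1.338]
force: [-1.9, -0.3, 6.2]
width: 0.0004
gripper_force: 2.5
t: 17.38
eef_pos: [0.4675, -0.2062, 0.1079]
ee_rot: [3.14, 0.0, -1.338]
force: [-2.5, -0.1, 7.4]
width: 0.0002
gripper_force: 3.3
```

```bash
python3 -m crank '[[[0,0,0.15,0],[0,0,0.3,0],[0,0,0.38,0],[0,0,0.38,0],[0,0,0.38,0],[0,0,0.38,0],[0,0,0.38,0],[0,0,0.38,0],[0,0,0.38,0],[0,0,0.38,0]]]'; python3 - <<'E'
from h import *
p,d=arm.grab_frame("side");cv2.imwrite("pics/s5.png",cv2.resize(p[150:300,240:440],None,fx=3.6,fy=3.6,interpolation=cv2.INTER_CUBIC)[:,:,::-1])
E
```

```text
t: 18.62
eef_pos: [0.4669, -0.2062, 0.0986]
ee_rot: [3.14, 0.0, -1.338]
force: [-5.2, -1.4, 8.2]
width: 0.0002
gripper_force: 4.0
```

View pics/s5.png

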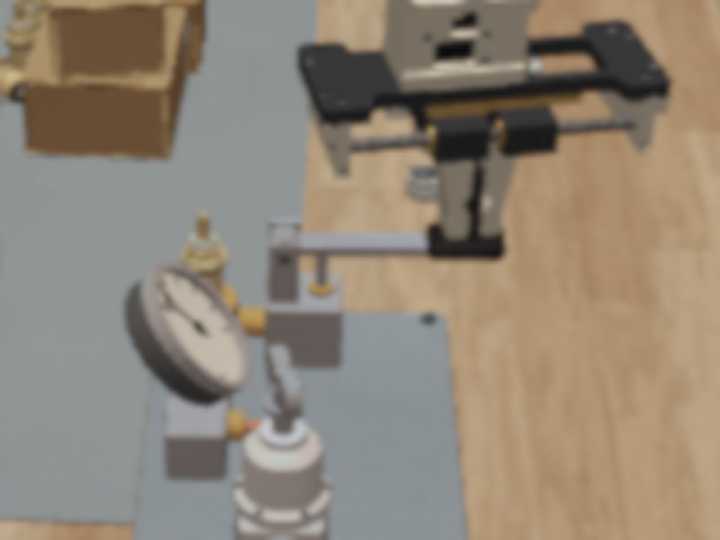

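The lever lies level (285,240 to 500,245) under the fingers at about 8 N. The needle is between the long marks and the aerator hasn't moved, so I'm handing in.

```bash
python3 -c "
from station import arm
print(arm.job_done())"
```

```text
the job is handed in; nothing more can be done
None
```

I wound the key until the needle stood between the two long marks (key at about 4.5 rad) and let it go. I then pressed the test lever level and handed in at about 19 s with the fingers still holding it at about 8 N; the hand-in returned no verdict.

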